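# Rack the gel cassettes by thickness

### The arm

A 6-joint arm with a two-finger parallel gripper is mounted at the origin on the work surface. World frame = base frame: x ahead of the robot, y to its left, z up, the work surface at z = 0. Lengths are in m, angles in rad, forces in N, time in s.
With the tool pointing down it reaches from about 0.35 to 0.975 m from the base axis. Payload 4.9 kg.
Tool frame: the origin (TCP) lies at the very end of the fingers, on their centre line; the grasp point (between the pads) lies ctrl.grip_point_offset behind it (ctrl.grip_point_offset is the distance from the TCP to the grasp point, in m); z points along the fingers, y is the direction in which the jaws open and shut (so a half turn about z gives the same grasp; the last joint's range is limited). The gripper opens to 85 mm and grips with 20 to 120 N. Pads are 22 mm wide; open, the fingers measure 114 mm over their backs; the gripper's body (76 mm by 85 mm) begins 54 mm behind the grasp point. The pads swing forward as they close: fully open they stand 13 mm farther back than shut.
Start: joints at [-1.324, 0.053, 1.613, -0, 1.476, -0.119], TCP at [0.224, -0.584, 0.231] pointing down, gripper open.
Joint ranges: [-3.01, 3.01], [-1.01, 2.22], [0.06, 2.58], [-1.02, 4.17], [0.09, 2.62], [-3.14, 3.14]. Speed limits (rad/s): [2.57, 2.57, 3.14, 3.14, 3.14, 3.14].

### API

Orientations are given as a rotation vector (axis times angle).
In Python, from station import ctrl gives the robot as it stands. The module is installed in compiled form; this text tells all that it offers.
- The arm moves only by the shell command python3 -m creep 'ROWS' [FORCE]. ROWS is JSON, a list of rows, each a list of 5 numbers: the closure in counts, from 0 (fully open) to 255 (shut), then the shift along the tool's x, y, z in mm, then the turn about the tool's z in rad. A call has 1 to 12 rows; each row is the pose to reach, as a shift and turn from the pose commanded when the call began, along the tool's axes at that moment; what a row does not reach only later rows make up. A row lasts 1/12 s, in which the tool goes at most 41.7 mm and 7.16 degrees, less where a joint would pass 70% of its speed; a pose out of reach is approached as far as the arm can. A call with a gripper value outside its range is refused whole. The fingers move at their own pace and stop on an object; FORCE is the grip in N (left out, the last holds). Time passes only in rows, so rows that repeat a pose let the fingers close. It gives the time, the measured TCP pose, the force and the opening at its end, in the units of the state.
- ctrl.get_obs(): the state, without advancing time (a new reading comes with each control period).
- ctrl.get_image(name): name is "scene" or "top"; returns the picture (384x512x3 uint8, red, green, blue); there is no depth.
- ctrl.calibration(name): a dict with "fx", "fy", "cx", "cy" (pixels), "R" (3x3) and "t" (3): a world point X has camera coordinates R X + t. Camera axes: x right, y down, z forward; pixel columns grow to the right and rows downward; lengths in m; the calibration is good to about 2 mm. A picture is of the moment at which its call begins. calibration takes no time and is no camera call.
- ctrl.finish_job(): hands the job in, once; it reports no verdict.
Trained networks look in the newest picture that a camera, given by its name, has taken for a name from the list of things; names that differ only in an ending like _2 or _b are one class to them, and where a whole thing is asked for, a point or a joint stands for the part that bears it (a point fixed in the world has none). Each returns a list of dicts, best first, with "conf" (0 to 1); they miss things now and then, are a little off and sometimes report something else, mostly with a low value. They report only what shows in the picture. A call takes as long as a camera call.
- ctrl.boxes_of(camera, label): "rect" ([left, top, width, height] in pixels, round what is visible of it).
- ctrl.outline_of(camera, label): "mask" (384x512 bool, what is visible of it) and "rect" ([left, top, width, height] in pixels, round what is visible of it).
The state is a dict: "t": time; "q": joint angles; "dq": joint speeds; "effort": joint torques, N m; "tool_pos": TCP position; "tool_rot": TCP orientation; "contact_force": force on the tool from outside, world axes, zero at the start; "wrist_torque": the same for the moment, N m; "opening": finger opening in m.
Only numpy, scipy, OpenCV 4.12 (cv2) and the standard library are available. Lean on these libraries where they do the work, as an engineer would, in place of code of your own. Each camera call takes 0.05 s, during which the arm holds its last target. There are 200 camera calls.

### The job

Take the two gel cassettes out of their blue drip stands and slide each down into the slot of the white rack that is cut for its thickness: the thin green one into the narrowest slot, the thick orange one into the middle-width slot, leaving the widest slot empty. Lower them gently, fully home and upright, without letting them drop, let go of them, and do not disturb the other things on the bench.

Things in the scene. Friction and masses are not known exactly. Their poses are not given: they have to be found in the camera images.
- thin_cassette (a point): Centre of a rigid upright plate, 50 mm above its bottom edge: green frame around a glass pane, 80 mm wide (its x), 9 mm thick (its y), 100 mm tall (its z), about 130 g. It starts standing in its blue drip stand, which holds its lowest 28 mm with 1.5 mm play on each side; lift it straight up 40 mm to clear the stand. Front and back are alike.
- thick_cassette (a point): Centre of a rigid upright plate, 50 mm above its bottom edge: orange frame around a glass pane, 80 mm wide (its x), 16 mm thick (its y), 100 mm tall (its z), about 220 g. It starts standing in its blue drip stand, which holds its lowest 28 mm with 1.5 mm play on each side; lift it straight up 40 mm to clear the stand. Front and back are alike.
- slot_narrow (a point): Centre of the mouth of the narrowest of the rack's three slots, level with its lips, 58 mm above the bench. The slot is 12 mm wide (its y), 86 mm long (its x); its floor lies 44 mm below this point (z up); the uppermost 6 mm flare outward by 5 mm on all four sides. It is cut for the 9 mm cassette, whose centre stands 6 mm above this point when fully home.
- slot_middle (a point): Centre of the mouth of the middle-width of the rack's three slots, level with its lips, 58 mm above the bench. The slot is 19 mm wide (its y), 86 mm long (its x); its floor lies 44 mm below this point (z up); the uppermost 6 mm flare outward by 5 mm on all four sides. It is cut for the 16 mm cassette, whose centre stands 6 mm above this point when fully home.
- slot_wide (a point): Centre of the mouth of the widest of the rack's three slots, level with its lips, 58 mm above the bench. The slot is 26 mm wide (its y), 86 mm long (its x); its floor lies 44 mm below this point (z up); the uppermost 6 mm flare outward by 5 mm on all four sides. It is for a thicker cassette that is not here, and stays empty.
- rack: Grey tray, 124 x 190 x 8 mm, fixed to the bench, carrying three white slot inserts side by side along its y, 60 mm apart, in an order that varies; all slots run along its x. Origin at the centre of its underside.
- stand_thin: Blue drip stand fixed to the bench, 108 x 48 mm, 34 mm tall, in which the thin cassette starts; slot along its x. Origin at the centre of its underside.
- stand_thick: Blue drip stand fixed to the bench, 108 x 48 mm, 34 mm tall, in which the thick cassette starts; slot along its x. Origin at the centre of its underside.
- reagent: white reagent bottle with red cap, 64 mm across, 140 mm tall; a loose bystander, not to be moved. Origin at the centre of its underside.
- media: clear jar with white cap, 72 mm across, 100 mm tall; a loose bystander, not to be moved. Origin at the centre of its underside.
- red_cap: loose red screw cap, 42 mm across, 22 mm tall; a loose bystander, not to be moved. Origin at the centre of its underside.
- tip_box: blue pipette-tip box with clear lid, 80 x 120 x 58 mm; a loose bystander, not to be moved. Origin at the centre of its underside.
- marker: yellow marker with green cap, lying flat, 135 x 17 x 14 mm; a loose bystander, not to be moved. Origin at the centre of its underside (for the marker, 2.5 mm from its middle).
- timer: white bench timer, 60 x 70 x 16 mm; a loose bystander, not to be moved. Origin at the centre of its underside.

How it is judged:
By the outcome, as a careful person would: the job done as asked, in the order asked, and still so for the second after the job is handed in, with the robot touching nothing.
It also fails if it takes over 64 s, if anything falls off the work surface, if the arm or the gripper's body presses on something with over 40 N, if the wrist force passes 120 N, or if a joint passes its speed limit or range.

## Working session

There is one attempt and no reset: what is moved stays moved. The work goes in short steps, Python scripts to look and compute and a shell command to move; the robot and the scene stay as the last step left them, time stands still between calls to the robot, and variables do not carry over. Pictures are saved under pics/ and viewed, about 8 in all and at most 12, crops included, and the job is handed in when it is done.

```bash
mkdir -p pics; python3 - <<'E'
from station import ctrl
import cv2,numpy as np
print(ctrl.get_obs(), ctrl.grip_point_offset)
for n in("scene","top"):
    im=ctrl.get_image(n); cv2.imwrite(f"pics/{n}0.png",im[:,:,::-1])
    c=ctrl.calibration(n); print(n,{k:np.round(v,4).tolist() for k,v in c.items()})
    for l in("thin_cassette","thick_cassette","rack","stand_thin","stand_thick"):
        print(l,[(np.round(d["rect"]).tolist(),round(d["conf"],2)) for d in ctrl.boxes_of(n,l)][:3])
a=cv2.imread("pics/scene0.png");b=cv2.imread("pics/top0.png")
cv2.imwrite("pics/top0b.png",cv2.resize(b,(800,600),interpolation=cv2.INTER_CUBIC))
E
```

```text
{'t': 0.0, 'q': array([-1.32401286e+00,  5.33606902e-02,  1.61427927e+00, -2.76617922e-06,
        1.47602788e+00, -1.18979965e-01]), 'dq': array([-0.0004567 , -0.000615  , -0.00060347, -0.00047993, -0.00159854,
       -0.00146785]), 'effort': array([-1.14654864e-03, -3.93670321e+01, -3.70178211e+01, -2.08903957e-04,
        7.05042956e-03, -3.87562537e-06]), 'tool_pos': array([ 0.22339665, -0.58304255,  0.23006946]), 'tool_rot': array([-3.08716617e+00, -5.70966360e-01,  2.12335548e-04]), 'contact_force': array([0.07289891, 0.07165983, 0.18197004]), 'wrist_torque': array([ 0.01482818, -0.05714413, -0.06896444]), 'opening': 0.08543421748469615} 0.0187
scene {'fx': 480.4632, 'fy': 480.4632, 'cx': 259.7105, 'cy': 193.8886, 'R': [[0.8042, 0.5944, -0.0024], [0.4747, -0.6447, -0.5992], [-0.3577, 0.4807, -0.8006]], 't': [-0.4346, -0.2123, 1.7675]}
thin_cassette [([221.0, 207.0, 20.0, 32.0], 0.7)]
thick_cassette [([198.0, 235.0, 21.0, 42.0], 0.81), ([258.0, 152.0, 35.0, 22.0], 0.72)]
rack [([250.0, 160.0, 49.0, 35.0], 0.46)]
stand_thin [([219.0, 216.0, 24.0, 28.0], 0.69), ([256.0, 150.0, 36.0, 27.0], 0.27)]
stand_thick [([194.0, 243.0, 28.0, 39.0], 0.55), ([300.0, 187.0, 42.0, 45.0], 0.55)]
top {'fx': 426.7569, 'fy': 426.7569, 'cx': 257.1908, 'cy': 192.6802, 'R': [[0.0091, -0.9999, -0.0041], [-0.9962, -0.0087, -0.0862], [0.0861, 0.0049, -0.9963]], 't': [-0.0074, 0.567, 1.0493]}
thin_cassette [([300.0, 190.0, 19.0, 35.0], 0.78), ([351.0, 184.0, 27.0, 35.0], 0.5)]
thick_cassette [([348.0, 187.0, 30.0, 35.0], 0.86)]
rack [([156.0, 193.0, 79.0, 62.0], 0.97)]
stand_thin [([289.0, 182.0, 33.0, 48.0], 0.88)]
stand_thick [([352.0, 186.0, 25.0, 35.0], 0.74)]
```

View pics/top0b.png

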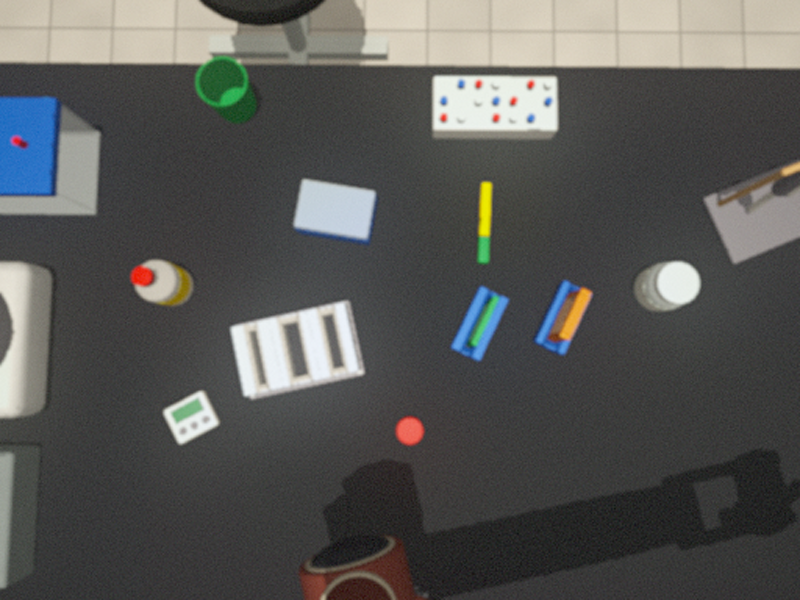

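View pics/scene0.png

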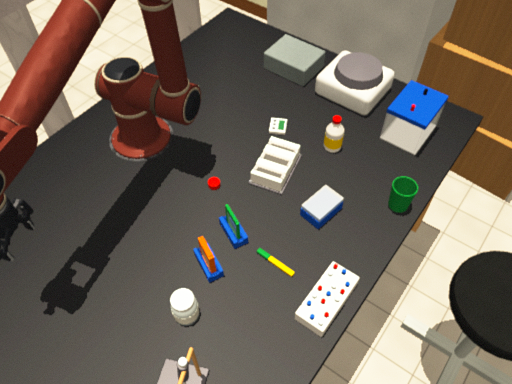

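Top view (800x600): the rack is near (297,350), the thin cassette at (485,322), the thick one at (568,315). The red cap sits at (410,431). Next I'll zoom in on the rack and stands.

```bash
python3 - <<'E'
import cv2,numpy as np
a=cv2.imread("pics/top0.png");s=cv2.imread("pics/scene0.png")
c=cv2.resize(a[180:265,140:240],(400,340),interpolation=cv2.INTER_CUBIC)
d=cv2.resize(a[170:240,280:390],(400,255),interpolation=cv2.INTER_CUBIC)
e=cv2.resize(s[130:200,240:310],(400,400),interpolation=cv2.INTER_CUBIC)
f=cv2.resize(s[195:285,185:260],(333,400),interpolation=cv2.INTER_CUBIC)
o=np.zeros((600,800,3),np.uint8);o[:300,:400]=cv2.resize(c,(400,300));o[:255,400:]=d;o[300:,:300]=cv2.resize(e,(300,300));o[300:,400:650]=cv2.resize(f,(250,300))
cv2.imwrite("pics/crop1.png",o)
E
```

```text
(no output)
```

View pics/crop1.png

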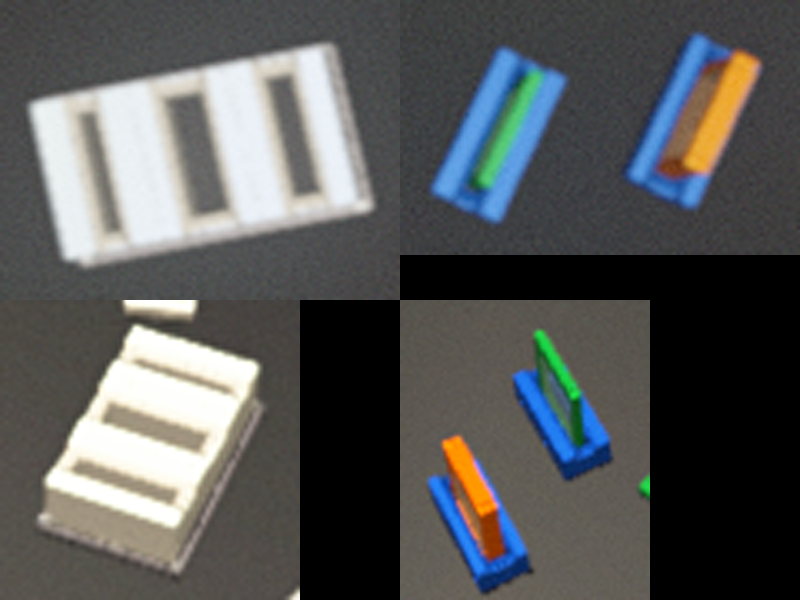

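```bash
cat > fit.py <<'E'
import cv2,numpy as np
from scipy.optimize import minimize
from station import ctrl
S=8
def proj(c,X):
    p=np.asarray(X)@np.array(c["R"]).T+np.array(c["t"])
    return np.c_[c["fx"]*p[:,0]/p[:,2]+c["cx"],c["fy"]*p[:,1]/p[:,2]+c["cy"]]
def box(lx,ly,z0,z1,oy=0):
    return np.array([[a*lx/2,oy+b*ly/2,z] for a in(-1,1) for b in(-1,1) for z in{z0,z1}])*1e-3
def place(p,B):
    c,s=np.cos(p[2]),np.sin(p[2]); q=B.copy()
    q[:,0]=p[0]+c*B[:,0]-s*B[:,1]; q[:,1]=p[1]+s*B[:,0]+c*B[:,1]; return q
def render(cal,p,boxes,roi):
    x,y,w,h=roi; m=np.zeros((h*S,w*S),np.uint8)
    for B in boxes:
        u=(proj(cal,place(p,B))-[x,y]+.5)*S-.5
        cv2.fillConvexPoly(m,cv2.convexHull(np.round(u*16).astype(np.int32)),255,shift=4)
    return cv2.GaussianBlur(cv2.resize(m,(w,h),interpolation=cv2.INTER_AREA)/255.,(0,0),.8)
def fit(items,p0):
    # items: (cal, target float image in roi, boxes, roi)
    def cost(v):
        p=[v[0]/1e3,v[1]/1e3,v[2]/100]
        return sum(((render(c,p,b,r)-t)**2).sum() for c,t,b,r in items)
    v0=np.array([p0[0]*1e3,p0[1]*1e3,p0[2]*100])
    r=minimize(cost,v0,method="Nelder-Mead",options=dict(initial_simplex=v0+np.array([[0,0,0],[8,0,0],[0,8,0],[0,0,8]]),xatol=.02,fatol=1e-3,maxiter=300))
    return r.x/[1e3,1e3,100],r.fun
def satmask(im,roi):
    x,y,w,h=roi; hsv=cv2.cvtColor(im[y:y+h,x:x+w],cv2.COLOR_RGB2HSV)
    m=((hsv[...,1]>110)&(hsv[...,2]>60)).astype(np.uint8)
    cs,_=cv2.findContours(m,cv2.RETR_EXTERNAL,cv2.CHAIN_APPROX_NONE)
    o=np.zeros_like(m); cv2.drawContours(o,[max(cs,key=cv2.contourArea)],-1,1,-1)
    return cv2.GaussianBlur(o.astype(float),(0,0),.6)
E
cat > m1.py <<'E'
from fit import *
T,Sc=ctrl.calibration("top"),ctrl.calibration("scene")
it=cv2.imread("pics/top0.png")[:,:,::-1].copy();isc=cv2.imread("pics/scene0.png")[:,:,::-1].copy()
def ray(c,u,v,z):
    R=np.array(c["R"]);C=-R.T@c["t"];d=R.T@[(u-c["cx"])/c["fx"],(v-c["cy"])/c["fy"],1]
    return (C+d*(z-C[2])/d[2])[:2]
for n,th,(u,v),rt,rs in(("thin",9,(306,207),(285,178,42,56),(212,200,40,50)),("thick",16,(361,203),(338,175,46,56),(188,230,40,56))):
    B=[box(108,48,0,34),box(80,th,6,106)]
    p0=[*ray(T,u,v,.05),-.4]
    a=(T,satmask(it,rt),B,rt);b=(Sc,satmask(isc,rs),B,rs)
    for nm,I in(("top",[a]),("scene",[b]),("both",[a,b])): p,f=fit(I,p0);print(n,nm,p.round(4),round(f,2))
# rack
rt=(156,190,80,68);x,y,w,h=rt
g=cv2.cvtColor(it,cv2.COLOR_RGB2GRAY)[y:y+h,x:x+w].astype(float)
print(np.percentile(g,[2,20,50,90]))
ins=np.clip((170-g)/(170-75),0,1)
# keep only dark regions enclosed in rack
lab,L=cv2.connectedComponents((g<150).astype(np.uint8))
k=np.zeros(g.shape,np.uint8)
for i in range(1,lab):
    m=L==i
    if m.sum()>60 and not(m[0].any() or m[-1].any() or m[:,0].any() or m[:,-1].any()): k|=m.astype(np.uint8); print("slot px",m.sum())
t=ins*cv2.dilate(k,np.ones((3,3),np.uint8))
B=[box(86,wd,52,52,o) for wd,o in((12,60),(26,0),(19,-60))]
p0=[*ray(T,190,224,.05),.2]
p,f=fit([(T,t,B,rt)],p0);print("rack top",p.round(4),round(f,2))
d=np.hstack([t,render(T,p,B,rt)]);cv2.imwrite("pics/rk.png",cv2.resize(np.uint8(d*255),None,fx=5,fy=5))
for o in(60,-60): print(o,place(p,np.array([[0,o*1e-3,.058]])).round(4))
# overlay predicted rack throat rectangles in scene
o=cv2.resize(isc[130:200,240:310],(560,560),interpolation=cv2.INTER_CUBIC)[:,:,::-1].copy()
for b in B:
    u=(proj(Sc,place(p,b))-[240,130]+.5)*8; cv2.polylines(o,[cv2.convexHull(np.int32(u))],True,(0,0,255),1)
cv2.imwrite("pics/rks.png",o)
E
python3 m1.py
```

```text
thin top [ 0.5324 -0.1265 -0.435 ] 34.02
thin scene [ 0.5314 -0.1271 -0.4425] 5.31
thin both [ 0.5324 -0.1271 -0.4415] 41.46
thick top [ 0.5442 -0.2598 -0.442 ] 23.09
thick scene [ 0.542  -0.2606 -0.4421] 7.3
thick both [ 0.5433 -0.2603 -0.4369] 37.6
[ 72.  80. 168. 239.]
slot px 216
slot px 306
slot px 112
rack top [0.4891 0.1637 0.221 ] 207.81
60 [[0.4759 0.2222 0.058 ]]
-60 [[0.5022 0.1051 0.058 ]]
```

View pics/rks.png

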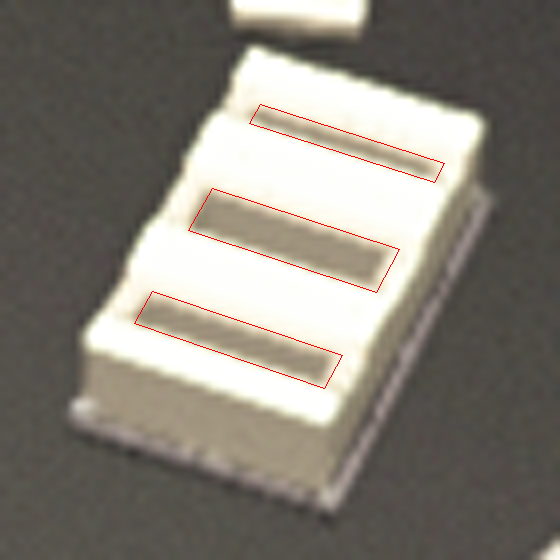

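Measured positions:
- **Slots:** along +y the order is narrow, wide, middle. The scene overlay agrees with the fit from the top camera.
- **Cassettes:** both cameras agree to about 2 mm, and both yaws are about -0.44.

Next, a helper to work out shifts, then the move above the thin cassette.

```bash
cat > go.py <<'E'
import sys,numpy as np
from scipy.spatial.transform import Rotation as R
from station import ctrl
o=ctrl.get_obs(); M=R.from_rotvec(o["tool_rot"]).as_matrix(); yaw=np.arctan2(M[1,0],M[0,0])
print("t",round(o["t"],2),"pos",o["tool_pos"].round(4),"yaw",round(yaw,4),"tilt",M[2,:2].round(4),"F",o["contact_force"].round(1),"T",o["wrist_torque"].round(2),"open",round(o["opening"],4),"q",o["q"].round(2))
if len(sys.argv)>1:
    x,y,z,w=map(float,sys.argv[1:5]); d=M.T@(np.array([x,y,z])-o["tool_pos"])*1e3
    print("shift mm",d.round(1),"turn",round(-((w-yaw+np.pi/2)%np.pi-np.pi/2),3))
E
python3 go.py 0.532 -0.127 0.16 -0.441
```

```text
t 0.6 pos [ 0.2236 -0.5836  0.2313] yaw 0.3658 tilt [-0.  0.] F [-0.2  1.1  0.2] T [-0.04  0.01 -0.01] open 0.0858 q [-1.32  0.05  1.61 -0.    1.48 -0.12]
shift mm [ 451.4 -316.1   71.3] turn 0.807
```

```bash
python3 -m creep '[[0,451.4,-316.1,0,0.807],[0,451.4,-316.1,0,0.807],[0,451.4,-316.1,0,0.807],[0,451.4,-316.1,0,0.807],[0,451.4,-316.1,0,0.807],[0,451.4,-316.1,0,0.807],[0,451.4,-316.1,0,0.807],[0,451.4,-316.1,0,0.807],[0,451.4,-316.1,0,0.807],[0,451.4,-316.1,0,0.807],[0,451.4,-316.1,0,0.807],[0,451.4,-316.1,0,0.807]]' 30; python3 go.py 0.532 -0.127 0.16 -0.441
```

```text
t: 1.6
tool_pos: [0.5, -0.1738, 0.2317]
tool_rot: [3.065, -0.687, 0.001]
contact_force: [0.2, -0.7, -0.2]
opening: 0.0856
t 1.6 pos [ 0.5    -0.1738  0.2317] yaw -0.4412 tilt [0.001  0.0001] F [ 0.2 -0.7 -0.2] T [-0.01 -0.08 -0.01] open 0.0856 q [-0.48 -0.18  1.83 -0.    1.49  1.54]
shift mm [  8.9 -56.   71.7] turn -0.0
```

```bash
python3 -m creep '[[0,4.5,-28,30,0],[0,8.9,-56,71,0],[0,8.9,-56,71,0],[0,8.9,-56,71,0],[0,8.9,-56,71,0]]'; python3 go.py 0.532 -0.127 0.073 -0.441
python3 - <<'E'
from station import ctrl
import cv2,numpy as np
a=ctrl.get_image("top");s=ctrl.get_image("scene")
o=np.zeros((400,800,3),np.uint8)
o[:,:400]=cv2.resize(a[160:240,265:345],(400,400),interpolation=cv2.INTER_CUBIC)
o[:,400:]=cv2.resize(s[170:250,190:270],(400,400),interpolation=cv2.INTER_CUBIC)
cv2.imwrite("pics/over1.png",o[:,:,::-1])
E
```

```text
t: 2.02
tool_pos: [0.531, -0.1292, 0.1606]
tool_rot: [3.065, -0.687, -0.001]
contact_force: [0.8, -0.3, 0.3]
opening: 0.0855
t 2.02 pos [ 0.531  -0.1292  0.1606] yaw -0.4408 tilt [-0.0003  0.0006] F [ 0.8 -0.3  0.3] T [-0.06  0.01 -0.  ] open 0.0855 q [-0.37 -0.08  1.86 -0.    1.36  1.64]
shift mm [-0.1 -2.5 87.6] turn 0.0
```

View pics/over1.png

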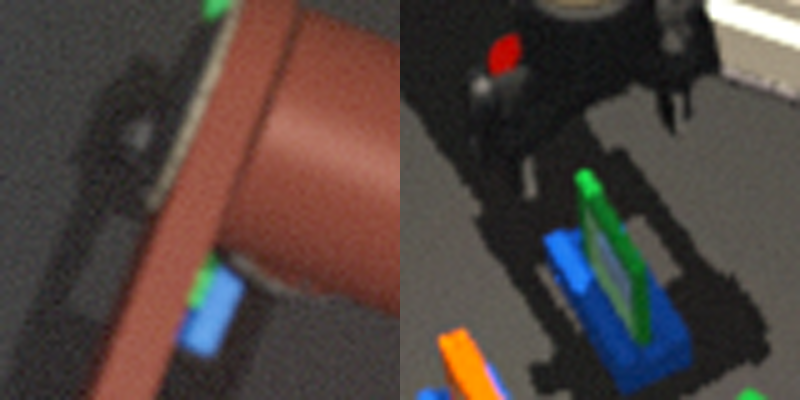

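The jaws straddle the green cassette in the scene view (fingertips near (530,190) and (680,120), plate top near (590,180)). The arm blocks the top view. Descending and gripping.

```bash
python3 -m creep '[[0,0,-2.5,0,0],[0,0,-2.5,30,0],[0,0,-2.5,60,0],[0,0,-2.5,87.5,0],[0,0,-2.5,87.5,0],[0,0,-2.5,87.5,0],[120,0,-2.5,87.5,0],[150,0,-2.5,87.5,0],[180,0,-2.5,87.5,0]]' 30; python3 go.py 0.532 -0.127 0.073 -0.441;
```

```text
t: 2.87
tool_pos: [0.5339, -0.1274, 0.0755]
tool_rot: [3.065, -0.688, 0.007]
contact_force: [1.2, -0.5, -0.3]
opening: 0.0514
t 2.87 pos [ 0.5339 -0.1274  0.0755] yaw -0.4414 tilt [ 0.0045 -0.0003] F [ 1.2 -0.5 -0.3] T [-0.06  0.01 -0.02] open 0.0514 q [-0.37  0.02  1.92  0.    1.2   1.64]
shift mm [-1.9  0.5  2.5] turn -0.0
```

```bash
python3 -m creep '[[200,-1,0,0,0],[215,-1,0,0,0],[230,-1,0,0,0],[255,-1,0,0,0],[255,-1,0,0,0],[255,-1,0,0,0]]' 30; python3 go.py 0.532 -0.127 0.073 -0.441;
```

```text
t: 3.37
tool_pos: [0.5317, -0.1262, 0.0733]
tool_rot: [-3.065, 0.687, -0.001]
contact_force: [0.1, 0.4, 3.3]
opening: 0.0088
t 3.37 pos [ 0.5317 -0.1262  0.0733] yaw -0.4411 tilt [ 0.0007 -0.0002] F [0.1 0.4 3.3] T [ 0.11  0.06 -0.02] open 0.0088 q [-0.37  0.02  1.92  0.    1.2   1.64]
shift mm [0.6 0.6 0.3] turn -0.0
```

```bash
python3 -m creep '[[255,0,0,-2,0],[255,0,0,-5,0],[255,0,0,-12,0],[255,0,0,-20,0],[255,0,0,-30,0],[255,0,0,-42,0],[255,0,0,-60,0],[255,0,0,-85,0],[255,0,0,-110,0],[255,0,0,-110,0],[255,0,0,-110,0]]'; python3 go.py 0.476 0.222 0.18 0.221
```

```text
t: 4.28
tool_pos: [0.5327, -0.1267, 0.186]
tool_rot: [3.065, -0.687, 0.009]
contact_force: [0.0, -0.2, -1.9]
opening: 0.0088
t 4.28 pos [ 0.5327 -0.1267  0.186 ] yaw -0.4412 tilt [ 0.0056 -0.0004] F [ 0.  -0.2 -1.9] T [-0.   -0.04  0.01] open 0.0088 q [-0.37 -0.1   1.84 -0.    1.4   1.64]
shift mm [-200.3 -291.1    4.9] turn -0.662
```

```bash
python3 -m creep '[[255,-15,-22,0,0],[255,-40,-60,0,-0.1],[255,-60,-90,0,-0.2],[255,-80,-120,0,-0.3],[255,-100,-150,0,-0.4],[255,-120,-180,0,-0.5],[255,-140,-205,0,-0.58],[255,-160,-235,0,-0.662],[255,-180,-262,0,-0.662],[255,-195,-284,0,-0.662],[255,-200,-291,0,-0.662],[255,-200,-291,0,-0.662]]'; python3 -m creep '[[255,0,0,0,0],[255,0,0,0,0],[255,0,0,0,0]]' >/dev/null;  python3 go.py 0.476 0.222 0.18 0.221
cat > snap.py <<'E'
import sys,cv2,numpy as np
from station import ctrl
n=sys.argv[1];a=ctrl.get_image("top");s=ctrl.get_image("scene")
cv2.imwrite(f"pics/{n}_t.png",a[:,:,::-1]);cv2.imwrite(f"pics/{n}_s.png",s[:,:,::-1])
tx,ty,sx,sy,k=map(int,sys.argv[2:7])
f=lambda im,x,y:cv2.resize(im[y:y+k,x:x+k],(400,400),interpolation=cv2.INTER_CUBIC)
cv2.imwrite(f"pics/{n}.png",np.hstack([f(a,tx,ty),f(s,sx,sy)])[:,:,::-1])
E
python3 snap.py hold1 140 170 230 90 110
```

```text
t: 5.28
tool_pos: [0.4733, 0.2237, 0.1813]
tool_rot: [3.121, 0.351, -0.004]
contact_force: [-0.3, -1.0, -0.6]
opening: 0.0084
t 5.53 pos [0.4749 0.221  0.1824] yaw 0.2189 tilt [-0.0006  0.0004] F [ 0.1 -0.1 -1.3] T [ 0.02 -0.02 -0.03] open 0.0086 q [ 0.29 -0.16  1.9  -0.    1.4   1.65]
shift mm [ 1.3 -0.7  2.4] turn -0.002
```

View pics/hold1.png

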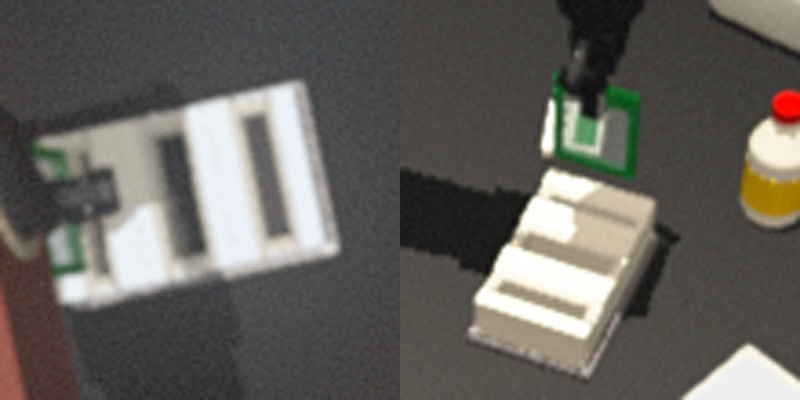

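```bash
cat > m2.py <<'E'
from fit import *
Sc=ctrl.calibration("scene")
def rackscene():
    im=cv2.imread("pics/scene0.png"); r=(248,134,62,60);x,y,w,h=r
    g=cv2.cvtColor(im,cv2.COLOR_BGR2GRAY)[y:y+h,x:x+w].astype(float)
    n,L=cv2.connectedComponents((g<205).astype(np.uint8)); k=np.zeros(g.shape,np.uint8)
    for i in range(1,n):
        m=L==i
        if m.sum()>25 and not(m[0].any() or m[-1].any() or m[:,0].any() or m[:,-1].any()): k|=m.astype(np.uint8)
    t=cv2.dilate(k,np.ones((3,3),np.uint8))*np.clip((240-g)/(240-165),0,1)
    B=[box(86,wd,52,52,o) for wd,o in((12,60),(26,0),(19,-60))]
    p,f=fit([(Sc,t,B,r)],[.489,.164,.221]); print("rack scene",k.sum(),p.round(4),round(f,1))
def held(png,th,hue,roi,p0,zb):
    im=cv2.imread(png);x,y,w,h=roi;hsv=cv2.cvtColor(im[y:y+h,x:x+w],cv2.COLOR_BGR2HSV)
    m=((hsv[...,0]>=hue[0])&(hsv[...,0]<=hue[1])&(hsv[...,1]>hue[2])&(hsv[...,2]>40)).astype(np.uint8)
    n,L,st,_=cv2.connectedComponentsWithStats(m); m=(L==1+st[1:,4].argmax()).astype(np.uint8)
    o=np.zeros_like(m);cv2.fillConvexPoly(o,cv2.convexHull(cv2.findNonZero(m)),1)
    t=cv2.GaussianBlur(o.astype(float),(0,0),.6)
    B=[box(80,th,zb*1e3,zb*1e3+100)]
    p,f=fit([(Sc,t,B,roi)],p0);print("held",p.round(4),round(f,2))
    d=cv2.resize(im[y:y+h,x:x+w],None,fx=6,fy=6)
    for q,c in((p0,(0,0,255)),(p,(255,0,0))): cv2.polylines(d,[cv2.convexHull(np.int32((proj(Sc,place(q,B[0]))-[x,y]+.5)*6))],True,c,1)
    cv2.imwrite("pics/held.png",d)
E
python3 - <<'E'
from m2 import *
rackscene()
held("pics/hold1_s.png",9,(40,85,110),(262,118,40,26),[.4749,.221,.219],.115)
E
```

```text
rack scene 256 [0.4866 0.1628 0.2272] 27.9
held [0.4756 0.2204 0.1426] 6.19
```

View pics/held.png

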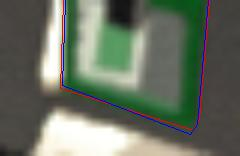

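Where the arm says the cassette is and where the scene shows it agree within 1 mm. Lowering toward the lips, then slowly into the slot.

```bash
python3 -m creep '[[255,0,-0.8,12,-0.004],[255,0,-0.8,25,-0.004],[255,0,-0.8,38,-0.004],[255,0,-0.8,48,-0.004],[255,0,-0.8,52,-0.004],[255,0,-0.8,52,-0.004],[255,0,-0.8,52,-0.004]]'; python3 -m creep '[[255,0,0,2,0],[255,0,0,4,0],[255,0,0,6,0],[255,0,0,8,0],[255,0,0,10,0],[255,0,0,12,0],[255,0,0,12,0],[255,0,0,12,0]]'; python3 go.py .4747 .2218 .0813 .223
```

```text
t: 6.22
tool_pos: [0.4743, 0.2231, 0.1303]
tool_rot: [3.122, 0.352, -0.001]
contact_force: [-0.7, 0.3, -1.6]
opening: 0.0085
t: 6.88
tool_pos: [0.4744, 0.2231, 0.1186]
tool_rot: [3.122, 0.352, -0.001]
contact_force: [-0.5, -1.0, -0.7]
opening: 0.0082
t 6.88 pos [0.4744 0.2231 0.1186] yaw 0.2248 tilt [-0.0004  0.    ] F [-0.5 -1.  -0.7] T [-0.   -0.02 -0.04] open 0.0082 q [ 0.3  -0.09  1.95  0.    1.28  1.64]
shift mm [ 0.   1.3 37.3] turn 0.002
```

```bash
python3 -m creep '[[255,0,0.6,2,0],[255,0,0.6,4,0],[255,0,0.6,6,0],[255,0,0.6,8,0],[255,0,0.6,10,0],[255,0,0.6,12,0],[255,0,0.6,14,0],[255,0,0.6,16,0],[255,0,0.6,18,0],[255,0,0.6,18,0]]'; python3 go.py .4747 .2218 .0813 .223
```

```text
t: 7.72
tool_pos: [0.4744, 0.2224, 0.1002]
tool_rot: [3.122, 0.352, -0.001]
contact_force: [-0.3, -0.8, -1.8]
opening: 0.0087
t 7.72 pos [0.4744 0.2224 0.1002] yaw 0.2248 tilt [-0.0009  0.0001] F [-0.3 -0.8 -1.8] T [-0.    0.05 -0.01] open 0.0087 q [ 0.3  -0.07  1.96  0.    1.25  1.64]
shift mm [ 0.2  0.7 18.9] turn 0.002
```

```bash
python3 -m creep '[[255,0,0,2,0],[255,0,0,4,0],[255,0,0,6,0],[255,0,0,8,0],[255,0,0,10,0],[255,0,0,12,0],[255,0,0,14,0],[255,0,0,15,0],[255,0,0,16,0],[255,0,0,16,0]]'; python3 -m creep '[[255,0,0,0.5,0],[255,0,0,1,0],[255,0,0,1.5,0],[255,0,0,2,0],[255,0,0,2,0]]'; python3 go.py .4747 .2218 .0813 .223
```

```text
t: 8.55
tool_pos: [0.4745, 0.2225, 0.0846]
tool_rot: [3.122, 0.352, -0.001]
contact_force: [0.2, -0.8, -1.5]
opening: 0.0088
t: 8.97
tool_pos: [0.4746, 0.2225, 0.0827]
tool_rot: [-3.122, -0.352, 0.0]
contact_force: [0.4, -0.2, -1.9]
opening: 0.0082
t 8.97 pos [0.4746 0.2225 0.0827] yaw 0.2248 tilt [-0.0001 -0.    ] F [ 0.4 -0.2 -1.9] T [ 0.01 -0.    0.04] open 0.0082 q [ 0.3  -0.05  1.97  0.    1.22  1.64]
shift mm [-0.1  0.7  1.4] turn 0.002
```

```bash
python3 -m creep '[[255,0,0,0.5,0],[255,0,0,1,0],[255,0,0,1,0],[255,0,0,1,0]]';  python3 -m creep '[[255,0,0,0.5,0],[255,0,0,0.5,0],[255,0,0,0.5,0]]'; python3 -m creep '[[255,0,0,0.5,0],[255,0,0,0.5,0],[255,0,0,0.5,0]]'
```

```text
t: 9.3
tool_pos: [0.4746, 0.2225, 0.0817]
tool_rot: [3.122, 0.352, -0.0]
contact_force: [0.4, -0.5, -1.8]
opening: 0.0087
t: 9.55
tool_pos: [0.4747, 0.2226, 0.0814]
tool_rot: [-3.122, -0.352, -0.0]
contact_force: [0.3, 0.4, -0.9]
opening: 0.0092
t: 9.8
tool_pos: [0.4748, 0.2226, 0.0814]
tool_rot: [-3.122, -0.352, -0.0]
contact_force: [-2.2, -0.7, 3.8]
opening: 0.0085
```

```bash
python3 -m creep '[[225,0,0,0,0],[215,0,0,0,0],[200,0,0,0,0],[160,0,0,0,0],[140,0,0,0,0],[140,0,0,0,0],[140,0,0,0,0],[140,0,0,0,0],[140,0,0,0,0]]'; python3 snap.py rel1 140 170 230 90 110;  python3 go.py .543 -.260 .2 -.440
```

```text
t: 10.55
tool_pos: [0.4747, 0.2226, 0.0808]
tool_rot: [3.122, 0.352, 0.0]
contact_force: [0.8, -0.5, -0.6]
opening: 0.0385
t 10.65 pos [0.4747 0.2226 0.0808] yaw 0.2248 tilt [ 0. -0.] F [-0.  -0.2 -0.3] T [-0.01 -0.02  0.01] open 0.0382 q [ 0.3  -0.04  1.97  0.    1.21  1.64]
shift mm [ -41.   485.6 -119.2] turn 0.665
```

View pics/rel1.png

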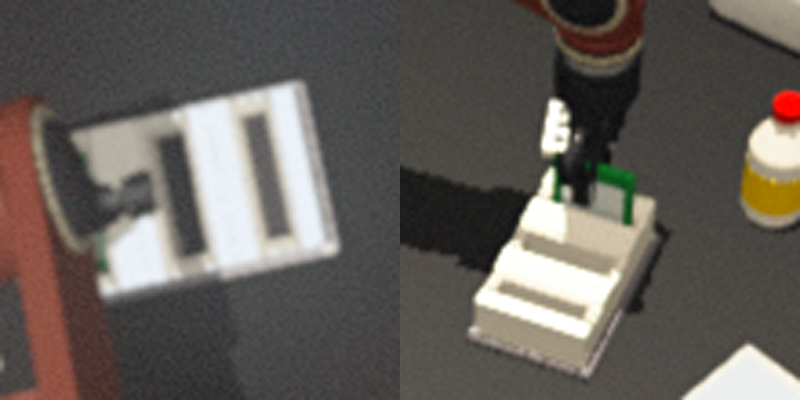

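The green cassette is seated in the far (narrow) slot and upright. I'll lift clear and go to the thick one.

```bash
python3 -m creep '[[140,0,0,-3,0],[140,0,0,-10,0],[140,0,0,-25,0],[140,0,0,-55,0],[140,0,0,-90,0],[120,0,0,-120,0],[100,0,0,-120,0]]' >/dev/null; python3 -m creep '[[60,-41,486,0,0.665],[60,-41,486,0,0.665],[60,-41,486,0,0.665],[60,-41,486,0,0.665],[60,-41,486,0,0.665],[60,-41,486,0,0.665],[60,-41,486,0,0.665],[60,-41,486,0,0.665],[60,-41,486,0,0.665],[60,-41,486,0,0.665],[60,-41,486,0,0.665],[60,-41,486,0,0.665]]'; python3 -m creep '[[60,0,0,0,0],[60,0,0,0,0]]' >/dev/null;python3 go.py .543 -.260 .073 -.440
```

```text
t: 12.23
tool_pos: [0.543, -0.2639, 0.2015]
tool_rot: [3.064, -0.689, 0.002]
contact_force: [0.2, 0.8, -0.1]
opening: 0.0655
t 12.4 pos [ 0.5429 -0.2618  0.201 ] yaw -0.4428 tilt [-0.     -0.0003] F [ 0.4 -0.1  0. ] T [-0.01  0.02  0.03] open 0.0654 q [-0.57  0.02  1.7   0.    1.42  1.44]
shift mm [ -0.7  -1.6 128. ] turn -0.003
```

```bash
python3 -m creep '[[60,-0.7,-1.6,20,-0.003],[60,-0.7,-1.6,50,-0.003],[60,-0.7,-1.6,80,-0.003],[60,-0.7,-1.6,105,-0.003],[60,-0.7,-1.6,120,-0.003],[60,-0.7,-1.6,128,-0.003],[60,-0.7,-1.6,128,-0.003],[60,-0.7,-1.6,128,-0.003],[110,-0.7,-1.6,128,-0.003],[150,-0.7,-1.6,128,-0.003],[175,-0.7,-1.6,128,-0.003],[185,-0.7,-1.6,128,-0.003]]' 35; python3 go.py .543 -.260 .073 -.440;  python3 -m creep '[[200,0,0,0,0],[210,0,0,0,0],[230,0,0,0,0],[255,0,0,0,0],[255,0,0,0,0],[255,0,0,0,0]]' ; python3 go.py
```

```text
t: 13.4
tool_pos: [0.5436, -0.259, 0.074]
tool_rot: [3.066, -0.681, 0.003]
contact_force: [0.4, 0.2, -0.1]
opening: 0.0235
t 13.4 pos [ 0.5436 -0.259   0.074 ] yaw -0.4373 tilt [0.0018 0.0002] F [ 0.4  0.2 -0.1] T [0.04 0.01 0.  ] open 0.0235 q [-0.57  0.14  1.79  0.    1.21  1.44]
shift mm [-0.2  1.2  1. ] turn 0.003
t: 13.9
tool_pos: [0.5434, -0.2591, 0.0734]
tool_rot: [3.066, -0.681, 0.001]
contact_force: [-1.6, -0.4, 4.7]
opening: 0.0156
t 13.9 pos [ 0.5434 -0.2591  0.0734] yaw -0.4372 tilt [0.0009 0.0006] F [-1.6 -0.4  4.7] T [-0.23  0.17 -0.01] open 0.0156 q [-0.57  0.14  1.79 -0.    1.2   1.44]
```

```bash
python3 -m creep '[[255,0,0,-2,0],[255,0,0,-5,0],[255,0,0,-12,0],[255,0,0,-20,0],[255,0,0,-30,0],[255,0,0,-42,0],[255,0,0,-60,0],[255,0,0,-85,0],[255,0,0,-108,0],[255,0,0,-115,0],[255,0,0,-115,0],[255,0,0,-115,0]]'; python3 go.py .5013 .1048 .185 .224
```

```text
t: 14.9
tool_pos: [0.5431, -0.2586, 0.1881]
tool_rot: [3.067, -0.681, 0.001]
contact_force: [-0.8, 0.2, -3.1]
opening: 0.0153
t 14.9 pos [ 0.5431 -0.2586  0.1881] yaw -0.4372 tilt [0.0007 0.    ] F [-0.8  0.2 -3.1] T [-0.   -0.02 -0.02] open 0.0153 q [-0.57  0.03  1.71  0.    1.4   1.44]
shift mm [-191.7 -311.5    2.9] turn -0.661
```

```bash
python3 -m creep '[[255,-10,-16,0,0],[255,-30,-48,0,-0.1],[255,-50,-80,0,-0.2],[255,-70,-112,0,-0.3],[255,-90,-145,0,-0.4],[255,-110,-178,0,-0.5],[255,-130,-210,0,-0.58],[255,-150,-243,0,-0.661],[255,-168,-273,0,-0.661],[255,-182,-295,0,-0.661],[255,-190,-308,0,-0.661],[255,-191.7,-311.5,0,-0.661]]' >/dev/null; python3 -m creep '[[255,0,0,0,0],[255,0,0,0,0],[255,0,0,0,0]]' >/dev/null; python3 snap.py hold2 140 170 230 90 110; python3 go.py .5013 .1048 .135 .224
```

```text
t 16.25 pos [0.5013 0.1038 0.1875] yaw 0.2222 tilt [-0.0006  0.0001] F [-0.2  0.5 -2.4] T [-0.   -0.05  0.01] open 0.0156 q [ 0.06 -0.19  1.92 -0.    1.41  1.41]
shift mm [ 0.2 -1.  52.5] turn -0.002
```

View pics/hold2.png

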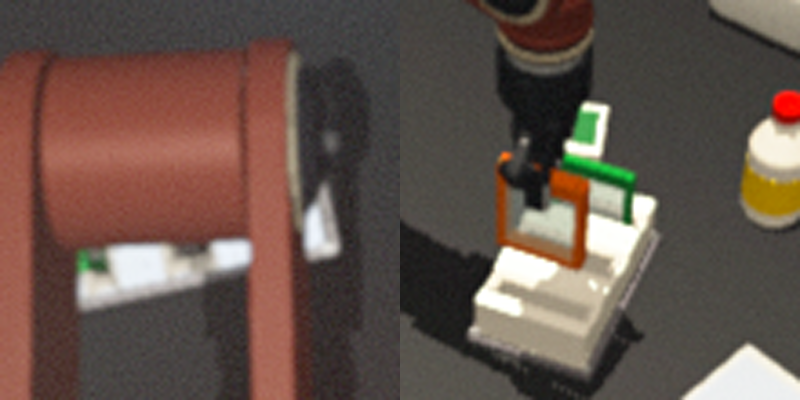

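The orange cassette is held above the near slot and the green one is standing in the far slot. I'll check its in-hand position numerically.

```bash
python3 - <<'E'
from m2 import *
held("pics/hold2_s.png",16,(3,20,130),(249,146,42,26),[.5013,.1038,.222],.120)
E
python3 -m creep '[[255,0,-0.6,12,0],[255,0,-0.6,25,0],[255,0,-0.6,38,0],[255,0,-0.6,48,0],[255,0,-0.6,52,0],[255,0,-0.6,52,0],[255,0,-0.6,52,0]]'; python3 go.py .5013 .1048 .0814 .224
```

```text
held [0.4996 0.1013 0.2573] 1.99
t: 16.83
tool_pos: [0.501, 0.1053, 0.1353]
tool_rot: [-3.122, -0.351, 0.001]
contact_force: [0.1, -0.5, -1.8]
opening: 0.0158
t 16.83 pos [0.501  0.1053 0.1353] yaw 0.2238 tilt [-0.0009 -0.0001] F [ 0.1 -0.5 -1.8] T [ 0.04 -0.03 -0.05] open 0.0158 q [ 0.06 -0.14  1.96 -0.    1.32  1.41]
shift mm [ 0.2  0.6 53.9] turn -0.0
```

View pics/held.png

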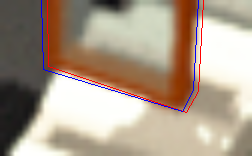

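```bash
python3 -m creep '[[255,0.5,-0.3,3,0],[255,0.5,-0.3,6,0],[255,0.5,-0.3,8,0],[255,0.5,-0.3,10,0],[255,0.5,-0.3,12,0],[255,0.5,-0.3,14,0],[255,0.5,-0.3,16,0],[255,0.5,-0.3,18,0],[255,0.5,-0.3,18,0]]'; python3 go.py .5013 .1048 .0814 .224
```

```text
t: 17.58
tool_pos: [0.5012, 0.1057, 0.1172]
tool_rot: [-3.122, -0.351, 0.002]
contact_force: [0.2, -0.6, -2.5]
opening: 0.0155
t 17.58 pos [0.5012 0.1057 0.1172] yaw 0.2238 tilt [-0.001  -0.0002] F [ 0.2 -0.6 -2.5] T [-0.07 -0.04 -0.  ] open 0.0155 q [ 0.06 -0.12  1.98  0.    1.28  1.41]
shift mm [-0.1  0.9 35.8] turn -0.0
```

Bottom edge is past the flare with no side force. Continuing down.

```bash
python3 -m creep '[[255,0,0.3,2,0],[255,0,0.3,4,0],[255,0,0.3,6,0],[255,0,0.3,8,0],[255,0,0.3,10,0],[255,0,0.3,12,0],[255,0,0.3,14,0],[255,0,0.3,16,0],[255,0,0.3,18,0],[255,0,0.3,18,0]]'; python3 -m creep '[[255,0,0,2,0],[255,0,0,4,0],[255,0,0,6,0],[255,0,0,8,0],[255,0,0,10,0],[255,0,0,12,0],[255,0,0,13,0],[255,0,0,14,0],[255,0,0,15,0],[255,0,0,15,0],[255,0,0,15,0]]'; python3 go.py .5013 .1048 .0814 .224
```

```text
t: 18.42
tool_pos: [0.5013, 0.1054, 0.0992]
tool_rot: [-3.122, -0.351, 0.001]
contact_force: [0.5, -0.2, -3.8]
opening: 0.0155
t: 19.33
tool_pos: [0.5017, 0.1054, 0.0848]
tool_rot: [-3.122, -0.351, -0.0]
contact_force: [-0.0, -0.8, -2.9]
opening: 0.0156
t 19.33 pos [0.5017 0.1054 0.0848] yaw 0.2238 tilt [ 0. -0.] F [-0.  -0.8 -2.9] T [ 0.04 -0.01 -0.01] open 0.0156 q [ 0.06 -0.08  2.    0.    1.22  1.41]
shift mm [-0.5  0.5  3.4] turn -0.0
```

```bash
python3 -m creep '[[255,0,0,0.6,0],[255,0,0,1.2,0],[255,0,0,1.8,0],[255,0,0,2.4,0],[255,0,0,2.8,0],[255,0,0,2.8,0],[255,0,0,2.8,0]]'; python3 -m creep '[[255,0,0,0.5,0],[255,0,0,0.5,0],[255,0,0,0.5,0]]'; python3 -m creep '[[255,0,0,0.5,0],[255,0,0,0.5,0],[255,0,0,0.5,0]]'
```

```text
t: 19.92
tool_pos: [0.5016, 0.1055, 0.082]
tool_rot: [-3.122, -0.351, 0.0]
contact_force: [0.3, 0.4, -1.7]
opening: 0.0152
t: 20.17
tool_pos: [0.5016, 0.1054, 0.0815]
tool_rot: [3.122, 0.351, -0.0]
contact_force: [-0.1, -0.5, -2.9]
opening: 0.0154
t: 20.42
tool_pos: [0.5018, 0.1054, 0.0814]
tool_rot: [3.122, 0.351, 0.0]
contact_force: [-2.0, -0.4, 0.8]
opening: 0.0156
```

```bash
python3 -m creep '[[255,0,0,0.4,0],[255,0,0,0.4,0],[255,0,0,0.4,0]]'; python3 -m creep '[[205,0,0,0,0],[195,0,0,0,0],[170,0,0,0,0],[140,0,0,0,0],[120,0,0,0,0],[120,0,0,0,0],[120,0,0,0,0],[120,0,0,0,0]]'; python3 -m creep '[[120,0,0,-3,0],[120,0,0,-10,0],[120,0,0,-25,0],[120,0,0,-55,0],[120,0,0,-90,0],[120,0,0,-125,0],[120,0,0,-130,0],[120,0,0,-130,0]]';  python3 -m creep '[[120,-150,200,0,0],[120,-150,200,0,0],[120,-150,200,0,0],[120,-150,200,0,0],[120,-150,200,0,0],[120,-150,200,0,0],[120,-150,200,0,0],[120,-150,200,0,0],[120,-150,200,0,0]]'; python3 snap.py end 140 170 230 90 110
```

```text
t: 20.67
tool_pos: [0.5018, 0.1054, 0.0814]
tool_rot: [3.122, 0.351, 0.0]
contact_force: [-3.8, 0.3, 5.4]
opening: 0.0154
t: 21.33
tool_pos: [0.5017, 0.1054, 0.0806]
tool_rot: [-3.122, -0.351, -0.0]
contact_force: [-1.1, -0.3, 0.8]
opening: 0.0452
t: 22.0
tool_pos: [0.5039, 0.1056, 0.2154]
tool_rot: [3.122, 0.351, 0.013]
contact_force: [-0.2, -0.7, -1.2]
opening: 0.0453
t: 22.75
tool_pos: [0.3993, -0.1225, 0.2094]
tool_rot: [-3.12, -0.349, 0.002]
contact_force: [-0.2, 0.6, 0.3]
opening: 0.0451
```

View pics/end.png

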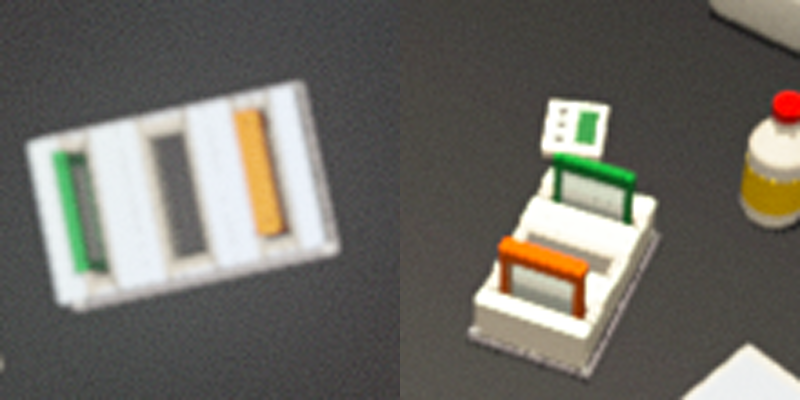

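Both cassettes stand upright in the right slots: green in the far slot at (75,210), orange in the near slot at (260,170), with the wide slot empty. One quick check of the bystanders against the first picture, then hand in.

```bash
python3 - <<'E'
from fit import *
Sc=ctrl.calibration("scene")
a=cv2.imread("pics/scene0.png").astype(int);b=cv2.imread("pics/end_s.png").astype(int)
for n,(x,y,w,h) in dict(reagent=(320,112,28,44),media=(166,284,38,46),tip_box=(298,182,48,48),marker=(254,244,44,36),timer=(266,114,24,24)).items():
    print(n,np.abs(a-b)[y:y+h,x:x+w].max(2).mean().round(1))
for l in("red_cap","media","marker"): 
    for c in("scene","top"): print(l,c,[(np.round(d["rect"]).tolist(),round(d["conf"],2)) for d in ctrl.boxes_of(c,l)][:1])
# check seated heights
im=cv2.imread("pics/end_s.png")[90:200,230:340];d=cv2.resize(im,None,fx=5,fy=5)
for th,o in((9,60),(16,-60)):
    B=box(80,th,58,114,o);print((proj(Sc,place([.488,.1633,.223],B))[:, 1].min()).round(1))
hsv=cv2.cvtColor(im,cv2.COLOR_BGR2HSV)
for lo,hi in((45,80),(4,16)):
    m=(hsv[...,0]>=lo)&(hsv[...,0]<=hi)&(hsv[...,1]>150)&(hsv[...,2]>60);m[:30 if lo==45 else 0,:]&=False
    m[:42]&=True; print("top row",np.where(m.sum(1)>1)[0].min()+90)
print(ctrl.finish_job(), ctrl.get_obs()["t"])
E
```

```text
reagent 3.2
media 2.6
tip_box 2.8
marker 3.1
timer 14.8
red_cap scene []
red_cap top [([254.0, 270.0, 16.0, 16.0], 0.66)]
media scene [([172.0, 287.0, 28.0, 38.0], 0.86)]
media top [([407.0, 165.0, 41.0, 32.0], 0.7)]
marker scene [([256.0, 244.0, 38.0, 33.0], 0.55)]
marker top []
130.5
154.2
top row 124
top row 155
the job is handed in; nothing more can be done
the job is handed in; nothing more can be done
```

The thin green cassette is now in the narrowest slot and the thick orange one in the middle-width slot. The widest slot is empty. I did the green one first, and the job is handed in at about 23 s on the robot's clock.

- **Lowering and release:** I lowered each one slowly until it touched the slot floor, at a TCP height of 0.0814 m both times (0.0813 m expected). Contact force was about 4–7 N, and I then opened the gripper and backed away.
- **Final pictures:** Both cassettes stand upright in the right slots. The orange top edge is at row 155 (154.2 predicted for fully home). My green check failed because it picked up the timer's green display (row 124 against 130.5 predicted). For the green one I rely on the floor contact and the picture.
- **Bystanders:** The reagent bottle, jar, tip box and marker match the first picture to within noise. The timer area differs more (14.8 against about 3), most likely because the green cassette now overlaps it in that view; it looks unmoved. The red cap was found only in the top view, close to where it started.
- **Camera disagreement:** In the hand, the orange cassette appeared about 2–3 mm from where the arm's readings put it. It still went in without any side force above about 1 N.

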